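# Clamp a feed bottle behind its safety catch

### The job

Stand the white feed bottle with the green cap and green label upright on the raised black seat of the green bench clamp, between the orange press pad and the metal vee, and let go of it. Then flip the red safety catch right over to the side, clear of the lever, and pull the lever with the black crossbar that it guards all the way towards the robot's side, so that the pad presses the bottle into the vee. Finish still holding the lever pulled (it springs back if released), so that the bottle stays clamped; leave the other bottles, the pots and the trowel where they are.

Things in the scene. Friction and masses are not known exactly. Their poses are not given: they have to be found in the camera images.
- clamp: Green bench clamp fixed to the table, base plate 170 x 340 x 12 mm. Origin: on the table under its middle; x away from the robot's side, y left, z up; turned by up to 0.25 rad. Right (-y): gearbox 100 x 100 mm centred 100 mm to -y, top 72 mm above the table, with lever and catch. Left: seat, press pad, vee. Directions of its parts below are in these axes.
- seat (a point): Centre of the raised rubber seat's top, 50 mm above the table, clamp's axes; seat 56 mm (x) by 80 mm (y). The aluminium vee at its +y end and the orange pad on its -y side rise at most 50 mm above it. A bottle stood at this point has 15 mm free to the pad and 10 mm to the vee; pressed home, its axis is 10 mm to +y.
- feed: The bottle to clamp: white, green label, green cap. Loose, upright, round; body 50 mm diameter and straight to 95 mm high, then neck and 32 mm cap, 120 mm high in all, about 0.15 to 0.3 kg. Origin: centre of its underside. It starts in one of three places that it swaps with the two other bottles.
- press_pad: Orange press pad, 40 mm wide (x) and 30 mm high, on a spring plunger. Origin: centre of its back, 35 mm above the seat's level; its face is 10 mm to +y. Driven to +y, 40 mm at full lever stroke; a bottle in the vee then compresses its spring by about 15 mm (about 11 N).
- catch (a joint): Red safety catch, rad. 0 = upright, blocking the lever; 1.5 = flipped right over to the clamp's -y side (end stop). Starts between 0 and 0.2. Friction holds it where it is left (under 1 N at the paddle). While upright it stops the lever after about 0.1 rad.
- catch_paddle (a point): Centre of the catch's red paddle, which stands forward (-x) of the lever on a thin arm: 32 mm (x), 12 mm thick (y), 44 mm high at catch 0. It lies 53 mm from the catch's hinge axis and turns with the catch. Push it sideways to -y and over.
- catch_pivot (a point): A point on the catch's hinge axis (the axis runs along the clamp's x), 79 mm above the table; the paddle's centre is 82 mm forward (-x) of it, clear of the gearbox. The axis passes 22 mm to the -y side of the lever; only a tooth at the catch's top, 46 mm up, crosses in front of the lever.
- lever (a joint): Lever, rad. 0 = rest, leaning 0.15 rad away from upright to +x; it grows as the lever is pulled to -x, to 0.8 at the end stop (leaning 0.65 rad to -x). A spring returns it; pulling takes about 3 N at first and 10 N at the end, measured at the grip.
- lever_grip (a point): Middle of the lever's handle: a round black crossbar, 18 mm diameter, 108 mm long along the clamp's y, 150 mm from the pivot axis; moves with the lever. The steel stem below forks 80 mm from the pivot to carry the bar at both ends (45 mm either side), so under the bar's middle it is open for 80 mm by 45 mm.
- lever_pivot (a point): Point on the lever's pivot axis (the axis runs along the clamp's y), 60 mm above the table, in the lever's plane of swing.
- blue_bottle: Bystander: bottle of the same shape, white with blue label and orange cap. Origin: centre of underside.
- amber_bottle: Bystander: bottle of the same shape, brown-amber with pale label and black cap. Origin: centre of underside.
- small_pot: Bystander: empty black plant pot, 100 mm wide, 85 mm high. Origin: centre of underside.
- brown_pot: Bystander: empty terracotta-coloured plant pot, 90 mm wide, 80 mm high. Origin: centre of underside.
- trowel: Bystander: hand trowel with an orange handle lying on the table, about 270 mm long. Origin: near where handle and blade meet.
Things that resemble listed ones, but are neither listed nor needed, are in the scene too. What is shaped like the feed but purple or yellow is not meant.

How it is judged (in metres and radians):
On the way, in this order (a step that is already met when the one before it is completed fails the run):
1. the feed bottle stands upright on the seat, let go, with catch and lever still as they were (x of feed in the frame of seat between -0.012 and 0.012 m and y of feed in the frame of seat between -0.022 and 0.022 m and z of feed in the frame of seat between -0.004 and 0.006 m and angle between feed's own z axis and vertical below 0.1 rad and contact force between feed and the arm below 0.2 N and contact force between feed and the fingers below 0.2 N and value of joint catch below 0.5 rad and value of joint lever below 0.2 rad), for 0.2 s.
2. the catch is flipped over while the lever is still at rest (value of joint catch above 1.1 rad and value of joint lever below 0.2 rad), for 0.1 s.
3. the lever is pulled and the pad presses the bottle (value of joint lever above 0.62 rad and contact force between press_pad and feed above 3 N), for 0.2 s.
At the end, for the whole second after the job is handed in: Robot holds the lever beyond 0.62 of 0.8 rad with 0.8 N or more; catch beyond 1.1 rad; feed bottle at rest, upright (0.1 rad) on the seat, within 12 mm (x) and 22 mm (y) of its centre, untouched by the robot, pressed by the pad with over 3 N (all of step 3 and x of feed in the frame of seat between -0.012 and 0.012 m and y of feed in the frame of seat between -0.022 and 0.022 m and z of feed in the frame of seat between -0.004 and 0.006 m and angle between feed's own z axis and vertical below 0.1 rad and contact force between feed and the arm below 0.2 N and contact force between feed and the fingers below 0.2 N and value of joint catch above 1.1 rad and (contact force between lever and the fingers above 0.8 N or contact force between lever and the arm above 0.8 N) and linear speed of feed below 0.02 m/s); the arm keeps its last pose, push and grip.
It fails at once if the feed bottle is tipped over (angle between feed's own z axis and vertical above 0.8 rad).
It fails at once if a bystander is moved more than 30 mm (distance of any of blue_bottle, amber_bottle, small_pot, brown_pot, trowel from where it was at the start of the episode above 0.03 m).
It fails at once if another bottle or a pot is knocked over (angle between any of blue_bottle, amber_bottle, small_pot, brown_pot's own z axis and vertical above 0.5 rad).
It also fails if it takes over 64 s, if anything falls off the work surface, if the arm or the gripper's body presses on something with over 40 N, if the wrist force passes 120 N, or if a joint passes its speed limit or range.

### The arm

A 6-joint arm with a two-finger parallel gripper is mounted at the origin on the work surface. World frame = base frame: x ahead of the robot, y to its left, z up, the work surface at z = 0. Lengths are in mm, angles in rad, forces in N, time in s.
With the tool pointing down it reaches from about 350 to 975 mm from the base axis. Payload 7.1 kg.
Tool frame: the origin (TCP) lies between the finger pads; the fingertips stand 19 mm ahead of it and the grasp point (between the pads) is the TCP (ctrl.tcp_to_tips is the distance from the TCP to the fingertips, in mm); z points along the fingers, y is the line along which they close (so a half turn about z gives the same grasp; the last joint's range is limited). The gripper opens to 88 mm and grips with 3 to 60 N. Pads are 20 mm wide; open, the fingers measure 115 mm over their backs; the gripper's body (75 mm by 178 mm) begins 61 mm behind the grasp point.
Start: joints at [1.188, 0.423, 1.63, -0, 1.089, -0.019], TCP at [222.36, 584.09, 241.675] pointing down, gripper open.
Joint ranges: [-3, 3], [-0.9, 2.11], [0.09, 2.58], [-1.31, 4.45], [0.11, 2.69], [-2.54, 2.54]. Speed limits (rad/s): [2.39, 2.39, 3.01, 3.14, 3.14, 3.14].

### API

Orientations are given as a rotation vector (axis times angle).
In Python, from workcell import status, optics, ctrl gives the robot as it stands. The module is installed in compiled form; this text tells all that it offers.
- The arm moves only by the shell command python3 -m inch 'ROWS'. ROWS is JSON, a list that holds one entry, the list of rows, each a list of 7 numbers: the shift along the tool's x, y, z in mm, then the turn, a rotation vector about the tool's x, y, z in rad, then the opening in per cent of the stroke, from 0 (shut) to 100 (fully open). A call has 1 to 20 rows; each row is the pose to reach, as a shift and turn from the pose commanded when the call began, along the tool's axes at that moment; what a row does not reach only later rows make up. A row lasts 1/10 s, in which the tool goes at most 50 mm and 8.59 degrees, less where a joint would pass 70% of its speed; a pose out of reach is approached as far as the arm can. A call with a gripper value outside its range is refused whole. The fingers move at their own pace and stop on an object; the grip force is fixed at half the most. Time passes only in rows, so rows that repeat a pose let the fingers close. It gives the time, the measured TCP pose, the force, the opening and the grip force at its end, in the units of the state.
- status.get_obs(): the state, without advancing time (a new reading comes with each control period).
- optics.get_image(name): name is "scene" or "top" or "wrist"; returns a dict with "frame" (400x640x3 uint8, red, green, blue), "fx", "fy", "cx", "cy" (pixels), "rvec" (rotation vector, rad) and "tvec" (3), from world to camera coordinates, as OpenCV has them; the wrist camera has in their place "hand_eye" (4x4, takes a point from camera to tool coordinates, whose origin is the TCP and whose axes are the flange's). Camera axes: x right, y down, z forward; pixel columns grow to the right and rows downward; lengths in mm; the calibration is good to about 2 mm. A picture is of the moment at which its call begins: read the wrist's pose just before it. There is no depth.
- ctrl.close_job(): hands the job in; it is judged then, once.
The state is a dict: "t": time; "qpos": joint angles; "qvel": joint speeds; "joint_torque": joint torques, N m; "ee_pos": TCP position; "orientation": TCP orientation; "ft_force": force on the tool from outside, world axes, zero at the start; "moment": the same for the moment, N m; "width": finger opening in mm; "grasp_force": force on a finger pad.
Only numpy, scipy, OpenCV 4.12 (cv2) and the standard library are available. Lean on these libraries where they do the work, as an engineer would, in place of code of your own. Each camera call takes 0.05 s, during which the arm holds its last target. There are 200 camera calls.

## Working session

There is one attempt and no reset: what is moved stays moved. The work goes in short steps, Python scripts to look and compute and a shell command to move; the robot and the scene stay as the last step left them, time stands still between calls to the robot, and variables do not carry over. Pictures are saved under pics/ and viewed, at most 13 in all, crops included, and the job is handed in when it is done.

```bash
mkdir -p pics
cat > h.py <<'E'
import numpy as np, cv2
from scipy.spatial.transform import Rotation as R
from workcell import status, optics, ctrl
def snap(n,f=None):
    o=status.get_obs(); im=optics.get_image(n)
    if 'hand_eye' in im:
        T=np.eye(4);T[:3,:3]=R.from_rotvec(o['orientation']).as_matrix();T[:3,3]=o['ee_pos']
        C=T@np.array(im['hand_eye']); im['Rcw']=C[:3,:3]; im['c']=C[:3,3]
    else:
        r=R.from_rotvec(np.ravel(im['rvec'])).as_matrix(); im['Rcw']=r.T; im['c']=-r.T@np.ravel(im['tvec'])
    if f: cv2.imwrite(f,im['frame'][:,:,::-1])
    return im
def ray(im,u,v):
    d=im['Rcw']@np.array([(u-im['cx'])/im['fx'],(v-im['cy'])/im['fy'],1]); return im['c'],d/np.linalg.norm(d)
def onz(im,u,v,z):
    c,d=ray(im,u,v); return c+d*(z-c[2])/d[2]
def proj(im,p):
    q=im['Rcw'].T@(np.array(p)-im['c']); return im['fx']*q[0]/q[2]+im['cx'],im['fy']*q[1]/q[2]+im['cy']
def tri(rs):
    A=sum(np.eye(3)-np.outer(d,d) for c,d in rs); b=sum((np.eye(3)-np.outer(d,d))@c for c,d in rs); return np.linalg.solve(A,b)
E
python3 - <<'E'
from h import *
for n in ['scene','top']:
    im=snap(n,f'pics/{n}.png'); print(n,im['c'].round(),im['Rcw'][:,2].round(2),im['fx'])
o=status.get_obs();print(o)
E
```

```text
scene [1048.  925.  832.] [-0.42 -0.74 -0.53] 406.21580709320364
top [ 348.  -43. 1357.] [ 0.14  0.02 -0.99] 414.5679228775028
{'t': 0.1, 'qpos': array([ 1.18798848e+00,  4.23742042e-01,  1.63059504e+00, -2.11812479e-05,
        1.08859768e+00, -1.90035363e-02]), 'qvel': array([-0.00080741, -0.00192236, -0.00055665, -0.00063927, -0.00040199,
       -0.00159444]), 'joint_torque': array([-6.16051002e-04, -5.45610738e+01, -2.74321836e+01,  6.45708083e-02,
        1.88804709e-02, -3.20516460e-05]), 'ee_pos': array([222.20364514, 583.66660768, 241.00066842]), 'orientation': array([-5.68255786e-01, -3.08951747e+00,  2.07149657e-03]), 'ft_force': array([-0.76452137, -0.01950779, -0.4910049 ]), 'moment': array([-0.02181105,  0.01135669,  0.03829311]), 'grasp_force': 0.0, 'width': 87.78393183870114}
```

View pics/top.png

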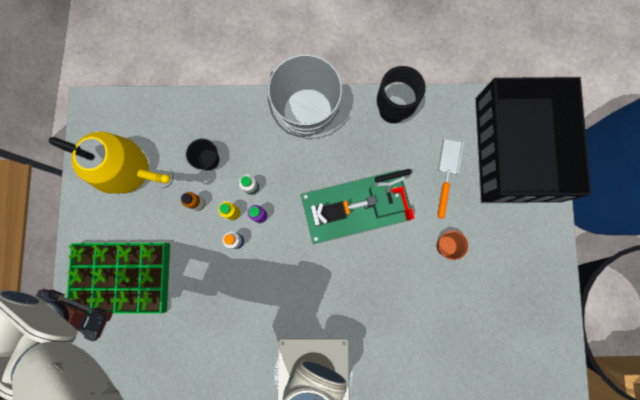

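View pics/scene.png

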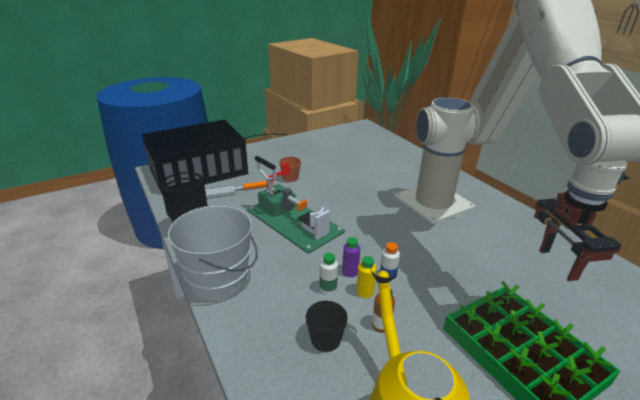

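The top view shows the feed (green cap, white) at (248,184), the purple bottle at (257,213) and the yellow at (228,210). The blue bottle is at (232,240), the amber at (190,200) and the clamp at about (357,208). In the scene view the feed's cap is at (329,259).

```bash
cat > m.py <<'E'
from h import *
im=snap('top');f=im['frame'];hsv=cv2.cvtColor(f,cv2.COLOR_RGB2HSV)
m=cv2.inRange(hsv,(65,80,40),(90,255,200)); m[:, :290]=0;m[:,430:]=0;m[260:]=0
pts=cv2.findNonZero(m); r=cv2.minAreaRect(pts); b=cv2.boxPoints(r)
P=np.array([onz(im,*p,12) for p in b]); print(P.round(),[np.linalg.norm(P[i]-P[i-1]).round() for i in range(4)]); c=P.mean(0)
e=[P[1]-P[0],P[2]-P[1]]; e=max(e,key=np.linalg.norm); 
if e[1]<0:e=-e
print('clamp',c.round(1),'yaw',np.arctan2(-e[0],e[1]).round(3))
m=cv2.inRange(hsv,(45,120,60),(85,255,255));m2=np.zeros_like(m);m2[170:198,236:262]=m[170:198,236:262]
M=cv2.moments(m2,True);print(M['m00']);u,v=M['m10']/M['m00'],M['m01']/M['m00'];print('feed cap',u,v,onz(im,u,v,118).round(1))
s=snap('scene');hs=cv2.cvtColor(s['frame'],cv2.COLOR_RGB2HSV);q=cv2.inRange(hs,(45,110,50),(85,255,255));q2=np.zeros_like(q);q2[250:268,315:345]=q[250:268,315:345]
M=cv2.moments(q2,True);us,vs=M['m10']/M['m00'],M['m01']/M['m00'];print('scene cap',us,vs,M['m00'],tri([ray(im,u,v),ray(s,us,vs)]).round(1))
for n,p in dict(purple=(257,212),yellow=(228,210),blue=(232,239),amber=(190,200)).items(): print(n,onz(im,*p,118).round())
E
python3 m.py
```

```text
[[ 570.   43.   12.]
 [ 652. -288.   12.]
 [ 488. -323.   12.]
 [ 407.    2.   12.]] [np.float64(167.0), np.float64(341.0), np.float64(168.0), np.float64(335.0)]
clamp [ 529.1 -141.4   12. ] yaw 0.244
78.0
feed cap 245.9102564102564 181.1153846153846 [592.4 202.1 118. ]
scene cap 328.75728155339806 257.90291262135923 103.0 [593.9 203.4 111.2]
purple [497. 166. 118.]
yellow [504. 254. 118.]
blue [416. 240. 118.]
amber [535. 371. 118.]
```

```bash
cat >> h.py <<'E'
def clampR(yaw=.244): # tool axes: x=clamp y, y=clamp x, z down
    c,s=np.cos(yaw),np.sin(yaw); return np.array([[-s,c,0],[c,s,0],[0,0,-1.]]).T
def delta(p,Rt=None):
    o=status.get_obs();A=R.from_rotvec(o['orientation'])
    Rt=clampR() if Rt is None else Rt
    print('row',A.inv().apply(np.array(p)-o['ee_pos']).round(1),(A.inv()*R.from_matrix(Rt)).as_rotvec().round(3),'t',o['t'])
E
python3 -c "
from h import *
delta([593,202,270])"
```

```text
row [-482.4 -224.9  -28.6] [-0.001  0.     0.963] t 0.2
```

```bash
python3 -m inch '[[[0,0,-30,0,0,0,100],[-482,-225,-30,0,0,0.963,100],[-482,-225,-30,0,0,0.963,100],[-482,-225,-30,0,0,0.963,100],[-482,-225,-30,0,0,0.963,100],[-482,-225,-30,0,0,0.963,100],[-482,-225,-30,0,0,0.963,100],[-482,-225,-30,0,0,0.963,100],[-482,-225,-30,0,0,0.963,100],[-482,-225,-30,0,0,0.963,100],[-482,-225,-30,0,0,0.963,100],[-482,-225,-30,0,0,0.963,100],[-482,-225,-30,0,0,0.963,100],[-482,-225,-30,0,0,0.963,100],[-482,-225,-30,0,0,0.963,100],[-482,-225,-30,0,0,0.963,100],[-482,-225,-30,0,0,0.963,100]]]'
python3 -c "
from h import *
w=snap('wrist','pics/w1.png');print(w['c'],w['Rcw'][:,2],proj(w,[593,202,118]))"
```

```text
t: 1.9
ee_pos: [592.1, 203.3, 271.8]
orientation: [-1.933, -2.477, -0.0]
ft_force: [0.2, 0.5, -0.3]
width: 87.9
grasp_force: 0.0
[577.1088582  272.68289786 415.11244857] [ 0.06429926 -0.25068269 -0.96593157] (np.float64(312.74843728556976), np.float64(194.86040365081286))
```

View pics/w1.png

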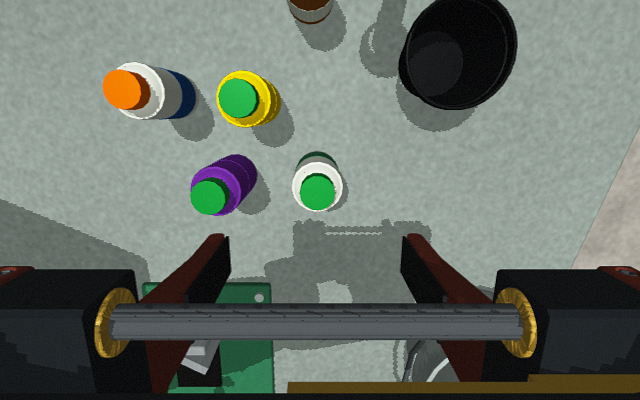

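The wrist view shows the feed's cap centred at about (318,192) and the purple cap at (210,197), with room for both fingers.

```bash
python3 -c "
from h import *
w=snap('wrist');hs=cv2.cvtColor(w['frame'],cv2.COLOR_RGB2HSV);q=cv2.inRange(hs,(50,120,120),(85,255,255));q[:,:285]=0;q[:,355:]=0;q[:160]=0;q[225:]=0
(u,v),r=cv2.minEnclosingCircle(cv2.findNonZero(q));print(u,v,r);p=onz(w,u,v,120);print(p)
delta([p[0],p[1],78])"
```

```text
316.68182373046875 192.5 17.38312530517578
[595.90114268 205.30635187 120.        ]
row [  1.3   4.  193.8] [ 0.    -0.     0.001] t 2.0
```

```bash
python3 -m inch '[[[1,4,50,0,0,0,100],[1,4,90,0,0,0,100],[1,4,130,0,0,0,100],[1,4,160,0,0,0,100],[1,4,180,0,0,0,100],[1,4,194,0,0,0,100],[1,4,194,0,0,0,100],[1,4,194,0,0,0,0],[1,4,194,0,0,0,0],[1,4,194,0,0,0,0],[1,4,194,0,0,0,0],[1,4,194,0,0,0,0],[1,4,194,0,0,0,0],[1,4,194,0,0,0,0],[1,4,194,0,0,0,0],[1,4,194,0,0,0,0],[1,4,194,0,0,0,0]]]'
```

```text
t: 3.7
ee_pos: [596.3, 204.2, 78.0]
orientation: [-1.935, -2.475, 0.0]
ft_force: [-2.7, -1.2, 5.3]
width: 50.1
grasp_force: 29.8
```

```bash
python3 -m inch '[[[0,0,-40,0,0,0,0],[0,0,-90,0,0,0,0],[0,0,-140,0,0,0,0],[0,0,-190,0,0,0,0],[0,0,-240,0,0,0,0],[-40,-20,-240,0,0,0,0],[-80,-40,-240,0,0,0,0],[-120,-60,-240,0,0,0,0],[-120,-60,-240,0,0,0,0],[-120,-60,-240,0,0,0,0]]]'
cat > m2.py <<'E'
from h import *
t=snap('top','pics/t2.png');s=snap('scene','pics/s2.png');w=snap('wrist','pics/w2.png')
def om(im,x0,x1,y0,y1,z):
    hs=cv2.cvtColor(im['frame'],cv2.COLOR_RGB2HSV);q=cv2.inRange(hs,(8,160,120),(22,255,255));k=np.zeros_like(q);k[y0:y1,x0:x1]=q[y0:y1,x0:x1]
    M=cv2.moments(k,True);u,v=M['m10']/M['m00'],M['m01']/M['m00'];print(u,v,M['m00'],onz(im,u,v,z).round(1));return ray(im,u,v)
a=om(t,325,360,195,225,95);b=om(s,290,312,195,212,85)
print(tri([a,b]).round(1))
p=onz(t,*(340,209),95)
ex=np.array([np.cos(.244),np.sin(.244),0]);ey=np.array([-ex[1],ex[0],0]);
d=tri([a,b])-[529.1,-141.4,0];print('pad in clamp',d@ex,d@ey)
img=np.hstack([cv2.resize(t['frame'][160:260,290:430],(560,400),interpolation=cv2.INTER_CUBIC)]);cv2.imwrite('pics/c2.png',img[:,:,::-1])
E
python3 m2.py
```

```text
t: 4.7
ee_pos: [567.1, 72.4, 317.5]
orientation: [-1.937, -2.473, -0.0]
ft_force: [-0.0, 0.0, -1.9]
width: 50.0
grasp_force: 29.9
346.1777777777778 207.04444444444445 45.0 [ 514.5 -103.8   95. ]
301.9117647058824 204.75 68.0 [ 514.9 -103.7   85. ]
[ 515.4 -104.    85.1]
pad in clamp -4.279255966840832 39.64303223861786
```

View pics/w2.png

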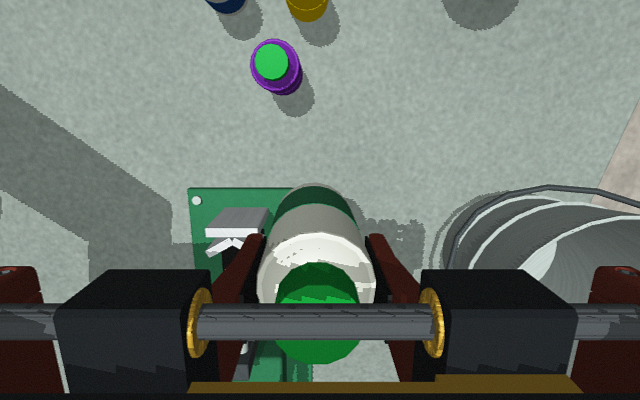

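View pics/c2.png

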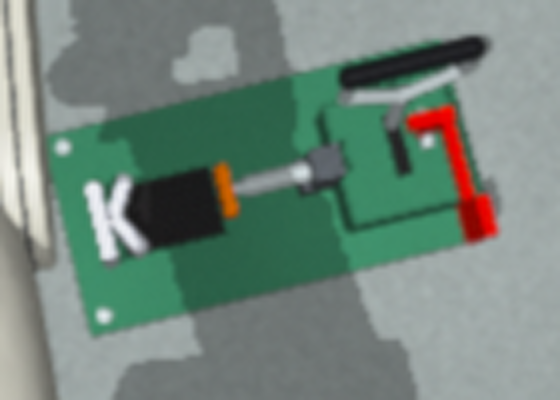

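The wrist view shows the vee at (235,225), left of the held bottle. The crop shows the pad, the seat and the vee in line, with the lever bar at its upper right and the red catch at lower right (paddle at crop (478,215)).

```bash
cat > m3.py <<'E'
from h import *
f=cv2.imread('pics/t2.png')[:,:,::-1].copy();t=snap('top')
hs=cv2.cvtColor(f,cv2.COLOR_RGB2HSV)
ex=np.array([np.cos(.244),np.sin(.244),0]);ey=np.array([-ex[1],ex[0],0])
def cl(n,q,x0,x1,y0,y1,z):
    k=np.zeros_like(q);k[y0:y1,x0:x1]=q[y0:y1,x0:x1]
    P=np.array([onz(t,*p[0],z) for p in cv2.findNonZero(k).astype(float)])
    a,b=P@ex,P@ey; am,bm=[(np.percentile(v,1)+np.percentile(v,99))/2 for v in(a,b)]
    print(n,len(P),'world',(am*ex+bm*ey)[:2].round(1),'ext',np.ptp(a).round(),np.ptp(b).round()); return am,bm
blk=cv2.inRange(hs,(0,0,0),(180,255,50))
cl('seat',blk,318,347,200,222,50)
cl('bar',blk,374,414,165,184,208)
cl('pad',cv2.inRange(hs,(8,150,100),(22,255,255)),325,360,195,225,95)
cl('vee',cv2.inRange(hs,(0,0,150),(180,60,255)),308,328,202,226,90)
cl('red',cv2.inRange(hs,(0,170,120),(5,255,255))|cv2.inRange(hs,(175,170,120),(180,255,255)),385,420,180,225,125)
cl('paddle',cv2.inRange(hs,(0,170,120),(5,255,255))|cv2.inRange(hs,(175,170,120),(180,255,255)),400,420,208,225,130)
E
python3 m3.py
```

```text
seat 337 world [504.9 -64.4] ext 53.0 70.0
bar 175 world [ 589.1 -229.4] ext 14.0 102.0
pad 50 world [ 514.  -103.6] ext 41.0 12.0
vee 168 world [494.5 -17.3] ext 62.0 35.0
red 207 world [ 521.8 -271.7] ext 101.0 42.0
paddle 86 world [ 490.8 -287.4] ext 35.0 24.0
```

```bash
python3 -c "
from h import *
delta([503.9,-60,129.5])"
```

```text
row [-114.9  -94.2  187.9] [-0.    -0.     0.001] t 4.9
```

```bash
python3 -m inch '[[[-40,-32,0,0,0,0,0],[-80,-64,0,0,0,0,0],[-115,-94,0,0,0,0,0],[-115,-94,0,0,0,0,0],[-115,-94,40,0,0,0,0],[-115,-94,75,0,0,0,0],[-115,-94,105,0,0,0,0],[-115,-94,105,0,0,0,0],[-115,-94,105,0,0,0,0]]]'
python3 -c "
from h import *
t=snap('top');s=snap('scene','pics/s3.png');snap('wrist','pics/w3.png')
c=cv2.resize(s['frame'][140:260,230:390],(640,480),interpolation=cv2.INTER_CUBIC);cv2.imwrite('pics/c3.png',c[:,:,::-1])
delta([503.9,-60,129.5])"
```

```text
t: 5.8
ee_pos: [504.4, -60.2, 212.9]
orientation: [-1.933, -2.476, 0.0]
ft_force: [0.1, 0.2, -1.8]
width: 49.7
grasp_force: 29.9
row [ 1.1 -1.3 84.9] [0.003 0.001 0.001] t 5.95
```

View pics/w3.png

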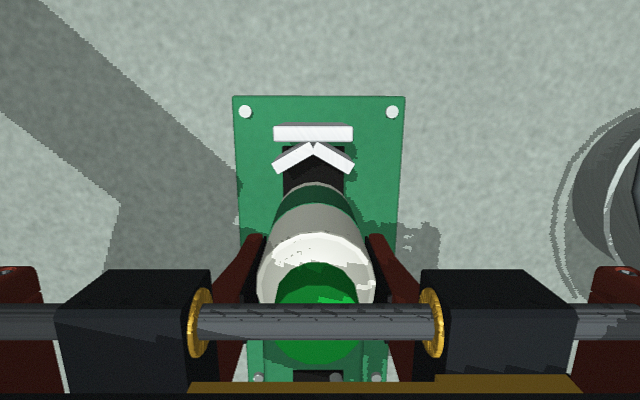

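View pics/c3.png

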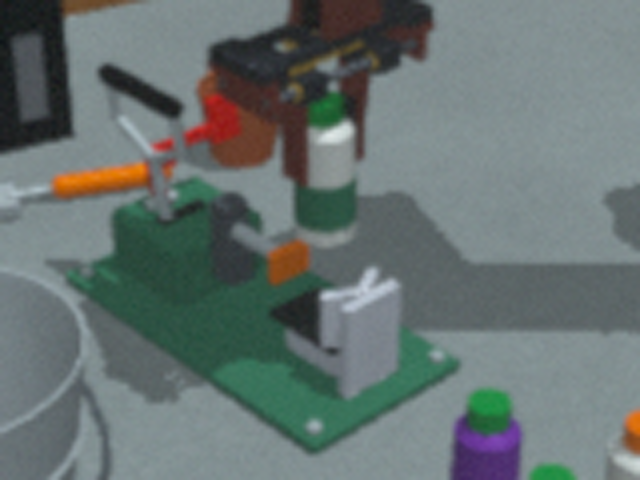

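The wrist view shows the vee's apex at (313,143), in line with the bottle at about column 316. The scene crop shows the bottle hanging above the seat, so I'm lowering it.

```bash
python3 -m inch '[[[1,-1,25,0,0,0,0],[1,-1,50,0,0,0,0],[1,-1,65,0,0,0,0],[1,-1,75,0,0,0,0],[1,-1,80,0,0,0,0],[1,-1,83,0,0,0,0],[1,-1,83,0,0,0,0],[1,-1,83,0,0,0,0]]]'
python3 -c "
from h import *
w=snap('wrist');w['Rcw'];p=onz(w,313,143,100);print('z now');delta([503.9,-60,128])
f=cv2.imread('pics/w3.png')"
```

```text
t: 6.75
ee_pos: [503.0, -60.3, 130.3]
orientation: [1.934, 2.474, 0.001]
ft_force: [-0.0, 1.0, -2.3]
width: 49.4
grasp_force: 29.9
z now
row [0.1 1.  2.3] [ 0.001  0.    -0.   ] t 6.8
```

```bash
python3 -m inch '[[[0,1,1,0,0,0,0],[0,1,2,0,0,0,0],[0,1,2.5,0,0,0,0],[0,1,2.5,0,0,0,0]]]'
```

```text
t: 7.2
ee_pos: [503.8, -60.0, 127.7]
orientation: [1.934, 2.475, 0.001]
ft_force: [-1.3, 0.3, 4.3]
width: 49.8
grasp_force: 29.9
```

```bash
python3 -m inch '[[[0,0,0,0,0,0,75],[0,0,0,0,0,0,90],[0,0,0,0,0,0,100],[0,0,0,0,0,0,100],[0,0,0,0,0,0,100],[0,0,0,0,0,0,100],[0,0,-20,0,0,0,100],[0,0,-50,0,0,0,100],[0,0,-90,0,0,0,100],[0,0,-130,0,0,0,100],[0,0,-170,0,0,0,100],[0,0,-170,0,0,0,100]]]'
python3 -c "
from h import *
w=snap('wrist','pics/w4.png');snap('top','pics/t4.png')
hs=cv2.cvtColor(w['frame'],cv2.COLOR_RGB2HSV);q=cv2.inRange(hs,(50,150,120),(70,255,255));q[:150]=0;q[225:]=0
n,l,st,ce=cv2.connectedComponentsWithStats(q)
ex=np.array([np.cos(.244),np.sin(.244),0]);ey=np.array([-ex[1],ex[0],0])
for i in range(1,n):
  if st[i,4]>60: p=onz(w,*ce[i],170);print(st[i],ce[i],p,p@ex,p@ey)
"
```

```text
t: 8.4
ee_pos: [506.4, -60.4, 302.7]
orientation: [1.929, 2.468, 0.008]
ft_force: [0.5, 0.2, 0.6]
width: 87.8
grasp_force: 0.0
[ 292  177   37   36 1049] [309.8293613  194.58245949] [505.05305687 -57.25106905 170.        ] 476.2620198032254 -177.5690391226384
```

View pics/w4.png

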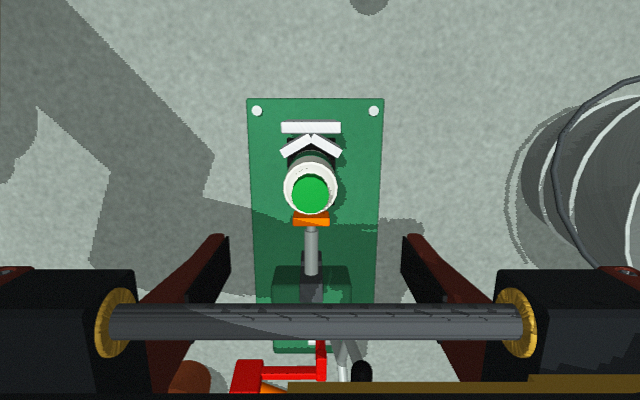

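The bottle stands upright on the seat, with its cap at (310,195), and the vee and pad in line with it. Next is the catch.

```bash
cat >> h.py <<'E'
EX=np.array([np.cos(.244),np.sin(.244),0]);EY=np.array([-EX[1],EX[0],0])
def cw(a,b,z): return a*EX+b*EY+np.array([0,0,z])
E
python3 -c "
from h import *
Rt=np.array([EX,-EY,[0,0,-1.]]).T
delta(cw(404,-345,290),Rt)"
```

```text
row [-165.   -70.3    7.9] [ 2.000e-03 -1.000e-03  1.571e+00] t 8.5
```

```bash
python3 -m inch '[[[0,-70,5,0,0,0,100],[-40,-70,5,0,0,0.3,0],[-80,-70,5,0,0,0.6,0],[-120,-70,5,0,0,0.9,0],[-165,-70,5,0,0,1.2,0],[-165,-70,5,0,0,1.571,0],[-165,-70,5,0,0,1.571,0],[-165,-70,5,0,0,1.571,0],[-165,-70,5,0,0,1.571,0],[-165,-70,5,0,0,1.571,0],[-165,-70,5,0,0,1.571,0],[-165,-70,5,0,0,1.571,0],[-165,-70,5,0,0,1.571,0]]]'
python3 -c "
from h import *
t=snap('top');w=snap('wrist','pics/w5.png');
Rt=np.array([EX,-EY,[0,0,-1.]]).T
delta(cw(404,-345,143),Rt)
hs=cv2.cvtColor(w['frame'],cv2.COLOR_RGB2HSV);q=cv2.inRange(hs,(0,170,120),(5,255,255))|cv2.inRange(hs,(175,170,120),(180,255,255))
n,l,st,ce=cv2.connectedComponentsWithStats(q)
for i in range(1,n):
  if st[i,4]>60: p=onz(w,*ce[i],140);print(st[i],ce[i],p,p@EX,p@EY)"
```

```text
t: 9.8
ee_pos: [474.5, -236.6, 290.2]
orientation: [-3.116, -0.381, 0.005]
ft_force: [0.6, 0.2, -0.4]
width: 0.4
grasp_force: 0.0
row [  0.7   0.8 147.8] [-0.002  0.002  0.002] t 9.9
[ 341   91   48  125 2034] [371.99557522 141.3913471 ] [ 532.99789784 -271.15771319  140.        ] 451.7022529907266 -391.8907235072145
```

View pics/w5.png

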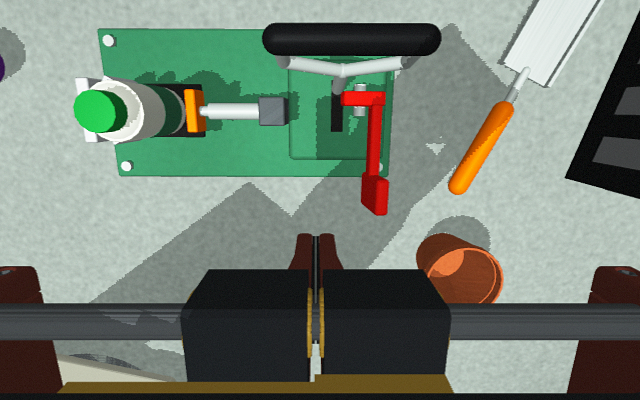

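The wrist view shows the bar centred at about (352,39) and the paddle at (374,195), with its top edge near (370,180). The fingers are to the paddle's left, as wanted.

```bash
python3 -c "
from h import *
w=snap('wrist')
for n,u,v,z in [('bar',352,38,208),('barL',263,38,208),('barR',441,38,208),('paddle top far',370,178,150),('paddle',373,192,135),('fork',342,70,145)]:
  p=onz(w,u,v,z);print(n,(p@EX).round(1),(p@EY).round(1))"
```

```text
bar 519.7 -366.1
barL 519.6 -312.0
barR 519.8 -420.1
paddle top far 422.2 -390.2
paddle 406.5 -395.9
fork 508.3 -364.9
```

```bash
python3 -m inch '[[[0,0,45,0,0,0,0],[0,0,90,0,0,0,0],[0,0,130,0,0,0,0],[0,0,147,0,0,0,0],[0,0,147,0,0,0,0],[0,15,147,0,0,0,0],[0,30,147,0,0,0,0],[0,42,148,0,0,0,0],[0,54,150,0,0,0,0],[0,64,152,0,0,0,0],[0,73,155,0,0,0,0],[0,80,160,0,0,0,0],[0,87,166,0,0,0,0],[0,93,172,0,0,0,0],[0,95,177,0,0,0,0],[0,95,177,0,0,0,0],[0,95,177,0,0,0,0]]]'
python3 -c "
from h import *
t=snap('top');w=snap('wrist','pics/w6.png')"
```

```text
t: 11.65
ee_pos: [498.2, -329.0, 114.9]
orientation: [-3.118, -0.382, 0.001]
ft_force: [0.1, 0.1, -0.4]
width: 0.3
grasp_force: 0.0
```

View pics/w6.png

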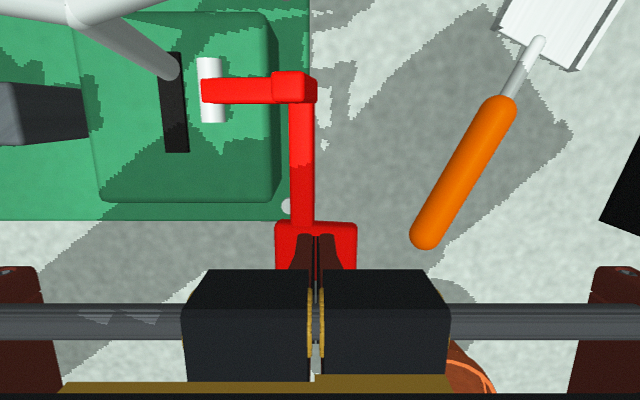

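The catch lies flipped over, with its paddle at (315,245) under the fingertips. I'm pressing it slightly further, then moving up to above the bar.

```bash
python3 -m inch '[[[0,0,3,0,0,0,0],[0,0,5,0,0,0,0],[0,0,5,0,0,0,0],[0,0,-40,0,0,0,0],[0,0,-90,0,0,0,0],[0,0,-140,0,0,0,0],[0,0,-190,0,0,0,0],[30,-20,-200,0,0,-0.3,50],[60,-40,-200,0,0,-0.6,50],[90,-60,-200,0,0,-0.9,50],[115,-74,-200,0,0,-1.2,50],[115,-74,-200,0,0,-1.571,50],[115,-74,-200,0,0,-1.571,50],[115,-74,-200,0,0,-1.571,50],[115,-74,-200,0,0,-1.571,50],[115,-74,-200,0,0,-1.571,50],[115,-74,-200,0,0,-1.571,50]]]'
python3 -c "
from h import *
t=snap('top','pics/t7.png');w=snap('wrist','pics/w7.png');s=snap('scene','pics/s7.png')
delta(cw(519,-366,206))
hs=cv2.cvtColor(w['frame'],cv2.COLOR_RGB2HSV)
"
```

```text
t: 13.45
ee_pos: [591.9, -229.5, 315.0]
orientation: [-2.013, -2.411, 0.0]
ft_force: [-0.3, 0.8, -0.5]
width: 43.9
grasp_force: 0.0
row [-2.000e-01  1.000e-01  1.091e+02] [-0.    -0.    -0.074] t 13.6
```

View pics/w7.png

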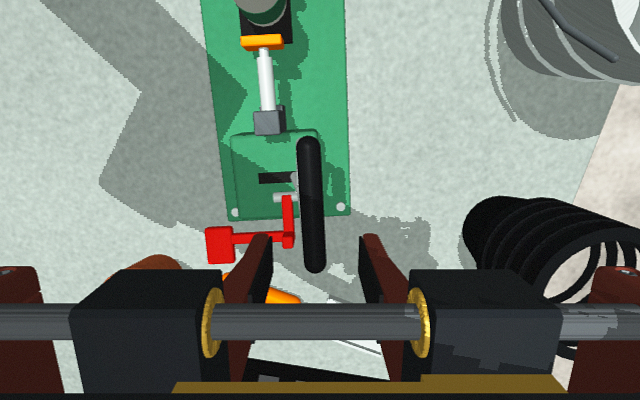

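The view shows the catch clear to the side and the bar centred at about (311,205), between the open fingers.

```bash
python3 -m inch '[[[0,0,20,0,0,-0.074,55],[0,0,55,0,0,-0.074,55],[0,0,80,0,0,-0.074,55],[0,0,100,0,0,-0.074,55],[0,0,109,0,0,-0.074,55],[0,0,109,0,0,-0.074,55],[0,0,109,0,0,-0.074,0],[0,0,109,0,0,-0.074,0],[0,0,109,0,0,-0.074,0],[0,0,109,0,0,-0.074,0],[0,0,109,0,0,-0.074,0],[0,0,109,0,0,-0.074,0],[0,0,109,0,0,-0.074,0]]]'
```

```text
t: 14.9
ee_pos: [589.4, -230.6, 207.0]
orientation: [-1.929, -2.475, 0.006]
ft_force: [-11.5, -3.8, 9.7]
width: 17.4
grasp_force: 30.0
```

```bash
python3 -m inch '[[[0,-13,-3,0,0,0,0],[0,-25,-4,0,0,0,0],[0,-37,-3,0,0,0,0],[0,-48,-2,0,0,0,0],[0,-59,0,0,0,0,0],[0,-70,3,0,0,0,0],[0,-81,7,0,0,0,0],[0,-91,11,0,0,0,0],[0,-98,15,0,0,0,0],[0,-104,18,0,0,0,0],[0,-111,23,0,0,0,0],[0,-111,23,0,0,0,0],[0,-111,23,0,0,0,0],[0,-111,23,0,0,0,0],[0,-111,23,0,0,0,0]]]'
python3 -c "
from h import *
t=snap('top','pics/t8.png');w=snap('wrist');s=snap('scene','pics/s8.png')
p=status.get_obs()['ee_pos'];print(p,p@EX,p@EY, 'L',.15+np.arctan2(493.6-p@EX,p[2]-60))
c=cv2.resize(s['frame'][140:260,230:390],(640,480),interpolation=cv2.INTER_CUBIC)
cv2.imwrite('pics/c8.png',c[:,:,::-1])"
```

```text
t: 16.4
ee_pos: [486.0, -256.6, 185.3]
orientation: [1.929, 2.474, 0.004]
ft_force: [5.6, 5.1, 5.2]
width: 17.0
grasp_force: 30.0
[ 486.06132277 -256.5939424   185.31020064] 409.67437170527177 -366.4191178616817 L 0.7401293421446293
```

View pics/c8.png

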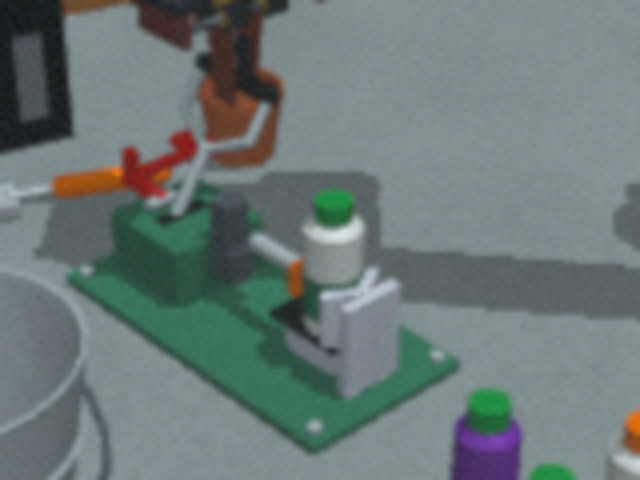

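The lever is at about 0.74 rad, the bottle is clamped upright in the vee, and the catch is clear. I'm handing the job in.

```bash
python3 -c "
from h import *
print(ctrl.close_job())"
```

```text
the job is handed in; nothing more can be done
None
```

The job is handed in, at about 16.5 s: the feed bottle stands on the seat pressed into the vee, the catch is flipped over, and the gripper is holding the lever at about 0.74 rad. The judge returned no verdict; the pad force, bottle position and catch angle were judged from images and geometry, not measured directly.

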